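Fetch the brass speed regulator from the sloping tray to the motor plate

TASK

Swing the hold-down bar of the sloping parts tray all the way back, pluck the brass speed regulator out of its pocket, and set it down gently, without dropping it, flat on the motor plate: centred on the dark land between the four brass locating pins, felt pad towards the governor disc and knob away from it, then let go. Leave the bar back, the grey nickel regulator in its pocket and the other things on the bench where they are.

Things in the scene. Friction and masses are not known exactly. Their poses are not given: they have to be found in the camera images.
- tray: fixed wooden parts tray, 282 mm wide (y), 150 mm up its slope. Its face rises at 30 degrees towards its +x: the normal leans 30 degrees from vertical to its -x, which faces the front of the bench (away from the robot). Two pockets side by side (y), each 126 mm long (y), 27 mm wide (up-slope), 16 mm deep. Origin: centre of its foot on the bench; x level, up-slope; z up
- pocket_b (a point): centre of the floor of the -y pocket (axes as the tray's, not tilted). A finger well 46 mm wide (y), as deep as the pocket, crosses the pocket at its middle, from the tray's lower edge to 66 mm up-slope of this point
- pocket_a (a point): the same for the +y pocket, 132 mm from the other
- hold_bar (a joint): angle of the hold-down bar (rad): 0 = down, 1 mm above both regulators; grows as it swings up and back about the hinge line at the tray's top; 2.09 = straight up, stop at 2.6. Bar 0.16 kg; 0.15 N m of hinge friction keeps it where it is left
- bar_grip (a point): middle of the round red handle (16 mm thick, 56 mm long along the tray's y) that ends the bar's 10 mm steel rod, sticking out past the tray's +y side; free all round; 75 mm from the hinge line. The rod and handle are centred 14 mm (along the face's normal) off the top of the board
- bar_hinge (a point): point on the bar's hinge line (which runs along the tray's y), abreast of the middle of the handle
- brass_regulator: the wanted part: brass block 80 mm long (its y), 26 wide (x), 24 high (z), flat sides; a thin rod with a red felt pad (18 mm across) at its -y end, a round knurled brass knob (21 mm across) at its +y end; 120 mm over all, about 0.25 kg. Origin: centre of the block's underside. Starts in either pocket: underside on its floor, y along the tray's y, z along the face's normal
- nickel_regulator: the one to leave in its pocket: the same part, same axes, in grey nickel plate
- motor_plate: fixed aluminium plate 200 (x) x 260 (y) mm, top 50 mm above the bench, on a wooden frame. On it: brass spring barrel (72 across, 34 high, at x 50 y -40 mm), brass gear (52 across, x 62 y 62) with a 30 mm spindle, governor (spindle along y at x -37, y -23 to -116 mm; brass disc 36 across at y -25; three steel balls; 50 high). Origin: centre of its foot on the bench
- seat (a point): centre of the dark land (27 x 80 mm, long along the plate's y) on the plate's top, where the centre of the regulator's underside belongs; axes as the plate's. Four brass pins (8 mm thick, 9 high, tapered tops) at x +-19.5, y +-31 mm: 31 mm clear for the 26 mm block. The governor disc faces it 68 mm off at -y, so the knob goes to +y
- brass_knob (a point): centre of the brass regulator's knob, 53 mm from the block's centre along its +y
- tone_arm: bystander: loose aluminium tone arm about 200 mm long with a black headshell and a dark counterweight
- walnut_foot_a: bystander: loose turned walnut foot, 64 mm high, 62 mm across
- walnut_foot_b: bystander: a second walnut foot like the first
- red_hinge: bystander: loose red lacquered cabinet hinge lying open, 96 x 76 mm, 12 mm high
- governor_weight: bystander: loose steel governor ball weight (28 mm ball) on an 80 mm leaf spring
- screwdriver: bystander: loose screwdriver with a red handle

How it is judged:
By the outcome, as a careful person would: the job done as asked, in the order asked, and still so for the second after the job is handed in, with the robot touching nothing.
It also fails if it takes over 58 s, if anything falls off the work surface, if the arm or the gripper's body presses on something with over 40 N, if the wrist force passes 120 N, or if a joint passes its speed limit or range.

ROBOT

A 6-joint arm with a two-finger parallel gripper is mounted at the origin on the work surface. World frame = base frame: x ahead of the robot, y to its left, z up, the work surface at z = 0. Lengths are in m, angles in rad, forces in N, time in s.
With the tool pointing down it reaches from about 0.375 to 0.9 m from the base axis. Payload 3.1 kg.
Tool frame: the origin (TCP) lies on the centre line of the jaws, within the pads' length; the fingertips stand 22 mm ahead of it and the grasp point (between the pads) lies 3 mm ahead of it; z points along the fingers, y is the line along which they close (so a half turn about z gives the same grasp; the last joint's range is limited). The gripper opens to 85 mm and grips with 20 to 120 N. Pads are 22 mm wide; open, the fingers measure 114 mm over their backs; the gripper's body (76 mm by 85 mm) begins 54 mm behind the grasp point. The pads swing forward as they close: fully open they stand 13 mm farther back than shut.
Start: joints at [-1.345, 0.527, 1.433, -0, 1.181, -0.178], TCP at [0.246, -0.575, 0.253] pointing down, gripper open.
Joint ranges: [-3.08, 3.08], [-0.75, 2.2], [0.22, 2.44], [-1.43, 4.57], [0, 2.65], [-2.85, 2.85]. Speed limits (rad/s): [2.79, 2.79, 3.14, 3.14, 3.14, 3.14].

INTERFACE

Orientations are given as a unit quaternion [x, y, z, w].
In Python, from station import manip gives the robot as it stands.
- The arm moves only by the shell command python3 drive.py 'ROWS' [FORCE]. ROWS is 1 to 20 rows, one to a line, with the numbers parted by commas; each row has 5 numbers: dx, dy, dz in m, then a turn about the tool's z in rad, then the opening from 0.0 (shut) to 1.0 (fully open); each row is the pose to reach, as a shift and turn from the pose commanded when the command began, along the tool's axes at that moment; what a row does not reach only later rows make up. A row lasts 1/10 s, in which the tool goes at most 0.05 m and 0.15 rad, less where a joint would pass 70% of its speed; a pose out of reach is approached as far as the arm can. The fingers move at their own pace and stop on an object; FORCE is the grip in N (left out, the last holds). Time passes only in rows, so rows that do not move let the fingers close. It prints the time, the measured TCP pose, the force, the opening and the grip force at its end. Input that does not fit is refused with a message, and nothing moves.
- manip.sense(): the state, without advancing time (a new reading comes with each control period).
- manip.snapshot(name): name is "side" or "top"; returns a dict with "pixels" (384x512x3 uint8, red, green, blue), "range_z" (384x512 float32, m along the optical axis (not along the pixel's ray), 0 where there is no reading), "fov_y" (degrees; the focal length in pixels is half the picture's height over the tangent of half this angle, whatever the lens; pixels are square), "cx", "cy" (the principal point, pixels), "R" (3x3) and "t" (3): a world point X has camera coordinates R X + t. Camera axes: x right, y down, z forward; pixel columns grow to the right and rows downward; lengths in m; the calibration is good to about 2 mm. A picture is of the moment at which its call begins.
- manip.sign_off(): hands the job in; it is judged then, once.
The state is a dict: "t": time; "q": joint angles; "qd": joint speeds; "tau": joint torques, N m; "tcp_pos": TCP position; "tool_rot": TCP orientation; "force": force on the tool from outside, world axes, zero at the start; "ft_torque": the same for the moment, N m; "finger_gap": opening from 0.0 (shut) to 1.0 (fully open); "gripper_force": force on a finger pad.
Only numpy, scipy, OpenCV 4.12 (cv2) and the standard library are available. Lean on these libraries where they do the work, as an engineer would, in place of code of your own. Each camera call takes 0.05 s, during which the arm holds its last target. There are 200 camera calls.

## Working session

There is one attempt and no reset: what is moved stays moved. The work goes in short steps, Python scripts to look and compute and a shell command to move; the robot and the scene stay as the last step left them, time stands still between calls to the robot, and variables do not carry over. Pictures are saved under pics/ and viewed, at most 10 in all, crops included, and the job is handed in when it is done.

```bash
ls; mkdir -p pics; cat > h.py <<'E'
import numpy as np, cv2
from station import manip
def cam(n):
    s=manip.snapshot(n); s['f']=192/np.tan(np.radians(s['fov_y'])/2); s['R']=np.array(s['R']); s['t']=np.array(s['t']); return s
def cloud(s):
    v,u=np.mgrid[0:384,0:512]; z=s['range_z']
    P=np.stack([(u-s['cx'])/s['f']*z,(v-s['cy'])/s['f']*z,z],-1)
    return (P-s['t'])@s['R']
def proj(s,X):
    c=s['R']@np.array(X)+s['t']; return c[:2]/c[2]*s['f']+[s['cx'],s['cy']]
def save(s,name): cv2.imwrite('pics/'+name,s['pixels'][:,:,::-1])
E
python3 - <<'E'
from h import *
for n in('top','side'):
    s=cam(n); save(s,n+'0.png'); np.savez(n+'0.npz',**s); print(n,s['fov_y'],s['cx'],s['cy'],-s['R'].T@s['t'],s['R'][2])
print(manip.sense())
E
```

```text
drive.py
pics
station.py
top 49.547173401843054 253.150647792886 192.7622409265329 [ 0.46292314 -0.03108436  1.24936732] [ 0.09502198 -0.01072032 -0.99541745]
side 56.725333390931304 244.4714375828471 192.27833064993052 [0.40635754 0.664468   0.84142637] [ 0.15004329 -0.66029048 -0.73586921]
{'t': 0.1, 'q': array([-1.34550981e+00,  5.28388922e-01,  1.43378232e+00, -5.74602564e-06,
        1.18141564e+00, -1.78480330e-01]), 'qd': array([-0.00191648, -0.00289231, -0.00113978,  0.00033742,  0.00072999,
        0.00131514]), 'tau': array([ 1.76326324e-05, -4.43305707e+01, -1.78585929e+01, -3.05909671e-04,
        3.85670617e-03,  9.93021985e-06]), 'tcp_pos': array([ 0.24545188, -0.57412286,  0.25241919]), 'tool_rot': array([ 9.79689955e-01,  2.00515831e-01, -2.59895778e-05, -9.96779560e-04]), 'force': array([-0.12077041, -0.02347556, -0.31899455]), 'ft_torque': array([-0.02331368, -0.06143798, -0.01176254]), 'gripper_force': 0.0, 'finger_gap': 1.001815047927151}
```

View pics/top0.png

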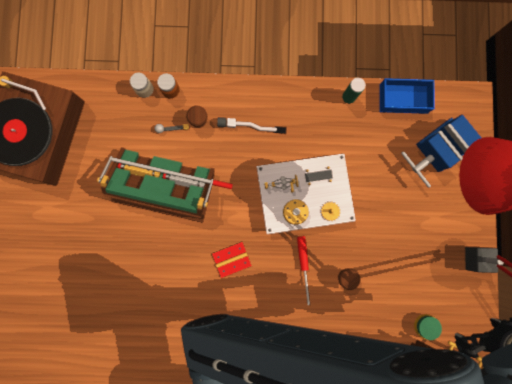

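View pics/side0.png

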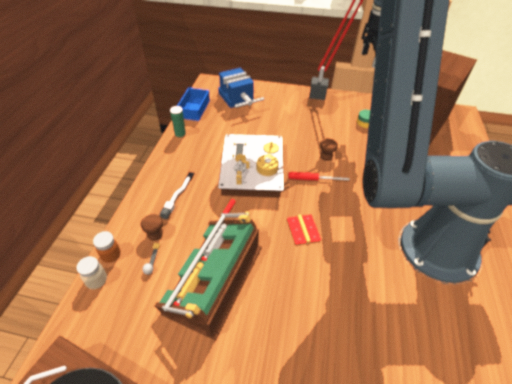

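The top view shows the tray at about (155,182) with its red handle at (222,184), and the plate at (306,194) with its land near (319,176). The side view shows the tray at (210,262) and the plate at (252,163). Next I'll enlarge these.

```bash
python3 - <<'E'
from h import *
a=cv2.imread('pics/top0.png'); b=cv2.imread('pics/side0.png')
r=lambda im,x,y,w,h:cv2.resize(im[y:y+h,x:x+w],(400,300),interpolation=cv2.INTER_CUBIC)
cv2.imwrite('pics/c0.png',np.vstack([np.hstack([r(a,92,136,152,90),r(a,250,145,112,95)]),np.hstack([r(b,150,190,120,140),r(b,205,120,100,75)])]))
s=dict(np.load('top0.npz')); P=cloud(s)
for u,v in [(222,184),(215,182),(112,160),(319,176),(340,165),(160,190),(205,215),(105,190),(300,240),(230,200)]: print(u,v,P[v,u].round(4))
E
```

```text
222 184 [0.5964 0.0447 0.0846]
215 182 [0.6013 0.0644 0.0864]
112 160 [0.6564 0.3582 0.0807]
319 176 [ 0.6319 -0.2346  0.0494]
340 165 [ 0.6662 -0.2959  0.0485]
160 190 [0.5737 0.2159 0.0938]
205 215 [ 0.5113  0.0982 -0.002 ]
105 190 [0.5681 0.3632 0.1085]
300 240 [ 0.4448 -0.1845  0.0299]
230 200 [ 0.5585  0.0246 -0.0017]
```

View pics/c0.png

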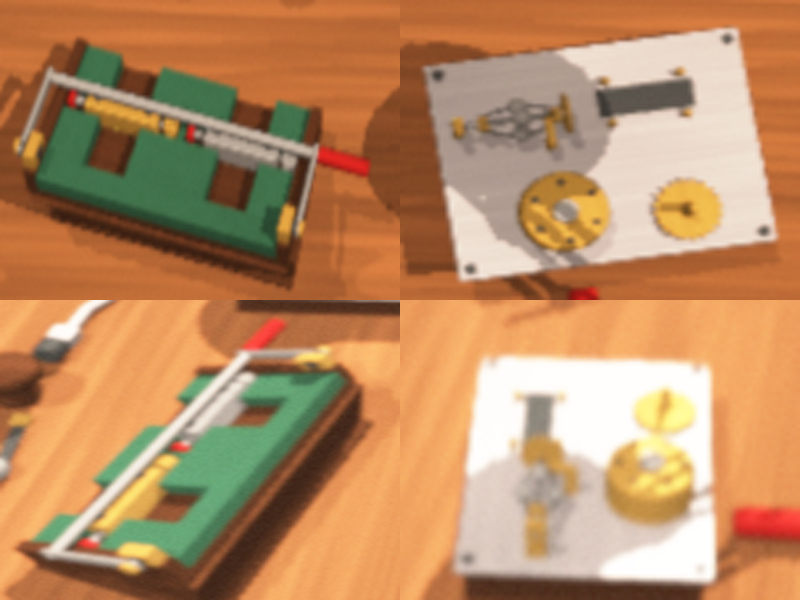

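The brass part is in the left (+y world) pocket with its felt at +y, and the plate's governor is also at +y, so both frames are turned by about 180°. Now to measure.

```bash
cat >> h.py <<'E'
def ray(s,p):
    d=s['R'].T@np.array([(p[0]-s['cx'])/s['f'],(p[1]-s['cy'])/s['f'],1.]); return -s['R'].T@s['t'],d/np.linalg.norm(d)
def onz(s,p,z):
    o,d=ray(s,p); return o+d*(z-o[2])/d[2]
def tri(a,pa,b,pb):
    o,d=ray(a,pa);o2,e=ray(b,pb); k=np.linalg.lstsq(np.c_[d,-e],o2-o,rcond=None)[0]
    A,B=o+k[0]*d,o2+k[1]*e; return (A+B)/2,np.linalg.norm(A-B)
def blobs(s,lo,hi,box,n=1):
    hsv=cv2.cvtColor(np.ascontiguousarray(s['pixels']),cv2.COLOR_RGB2HSV); m=cv2.inRange(hsv,np.array(lo),np.array(hi))
    x,y,w,h=box; k=np.zeros_like(m); k[y:y+h,x:x+w]=m[y:y+h,x:x+w]
    N,l,st,c=cv2.connectedComponentsWithStats(k); o=np.argsort(-st[1:,4])[:n]+1
    return [(l==i,c[i],cv2.minAreaRect(np.argwhere(l==i)[:,::-1].astype(np.float32))) for i in o]
E
python3 - <<'E'
from h import *
T=dict(np.load('top0.npz'));S=dict(np.load('side0.npz'));PT=cloud(T);PS=cloud(S)
RED=((0,180,110),(6,255,255))
a=blobs(T,*RED,(208,174,30,20))[0]; b=blobs(S,*RED,(215,195,30,25))[0]
print('handle',a[1],a[2],b[1],b[2],tri(T,a[1],S,b[1]))
print(' depth pts',np.median(PT[a[0]],0),np.median(PS[b[0]],0))
# land
d=blobs(T,(0,0,0),(180,90,110),(302,164,35,25),2)
for m,c,r in d: print('land',m.sum(),c,r,onz(T,c,.05), [onz(T,p,.05)[:2].round(4) for p in cv2.boxPoints(r)])
d=blobs(S,(0,0,0),(180,90,120),(230,140,20,20),1)
for m,c,r in d: print('landS',m.sum(),c,r,onz(S,c,.05))
# pins
for m,c,r in blobs(T,(15,120,120),(35,255,255),(297,160,45,30),8): print('pin',m.sum(),c,onz(T,c,.057).round(4))
# brass
for m,c,r in blobs(T,(15,120,120),(35,255,255),(112,155,55,30),3): print('brass',m.sum(),c,r,np.median(PT[m],0))
for m,c,r in blobs(S,(15,120,120),(35,255,255),(170,255,40,50),3): print('brassS',m.sum(),c,r,np.median(PS[m],0))
# green face plane
m=blobs(T,(60,80,40),(90,255,255),(95,145,125,75))[0][0]; X=PT[m]; X=X[X[:,2]>.01]
for _ in range(4):
    c=X.mean(0); n=np.linalg.svd(X-c)[2][2]; n*=np.sign(n[2]); X=X[abs((X-c)@n)<.006]
print('plane',c,n,len(X),np.degrees(np.arccos(n[2])),np.degrees(np.arctan2(n[1],n[0])), PT[m].min(0),PT[m].max(0))
E
```

```text
handle [222.37962963 183.99074074] ((222.3820037841797, 184.01124572753906), (19.637731552124023, 5.396628379821777), 12.994616508483887) [229.42528736 205.37931034] ((229.4230499267578, 205.61537170410156), (5.824352264404297, 16.086305618286133), 33.690067291259766) (array([0.59365531, 0.04321866, 0.08445066]), np.float64(0.005729437392711436))
 depth pts [0.59638338 0.04468293 0.08523272] [0.59030659 0.04055584 0.08422929]
land 197 [317.88832487 175.67005076] ((317.95233154296875, 175.68215942382812), (7.56536340713501, 26.00902557373047), 81.46923065185547) [ 0.63268529 -0.23123215  0.05      ] [array([ 0.6369, -0.1922]), array([ 0.6504, -0.2672]), array([ 0.6284, -0.2707]), array([ 0.615 , -0.1958])]
pin 6 [297.  181.5] [ 0.613  -0.1698  0.057 ]
pin 3 [306.66666667 170.33333333] [ 0.6464 -0.1973  0.057 ]
pin 2 [328.  167.5] [ 0.6565 -0.2592  0.057 ]
pin 2 [330.  180.5] [ 0.6186 -0.2654  0.057 ]
pin 2 [309.  183.5] [ 0.6081 -0.2046  0.057 ]
brass 224 [140.62946429 170.88839286] ((141.25, 171.75), (36.08536911010742, 8.43299388885498), 11.309932708740234) [0.62848925 0.2823216  0.
[... 166 characters left out ...]
01 0.22058985 0.0369117 ]
brassS 350 [190.74       281.23428571] ((192.09654235839844, 281.40557861328125), (11.857705116271973, 42.386383056640625), 31.607501983642578) [0.62450272 0.28473042 0.07063666]
brassS 73 [172.42465753 263.8630137 ] ((173.0, 265.0), (20.0, 6.0), 90.0) [ 0.71065484  0.20708237 -0.00125842]
brassS 66 [180.92424242 266.87878788] ((180.12681579589844, 268.6070556640625), (4.012454509735107, 31.278907775878906), 24.22774314880371) [ 6.84644448e-01  2.07792737e-01 -5.32173127e-04]
plane [0.57136564 0.24043878 0.09573175] [ 0.55184185 -0.11043922  0.82660374] 275 34.24857528748873 -11.317005433739105 [ 0.46292314 -0.03108436  0.06622784] [0.63238697 0.36305943 1.24936732]
```

```bash
cat >> h.py <<'E'
from scipy.spatial.transform import Rotation as Ro
def to(target,yaw,s=None):
    "row (tool axes) to bring TCP to target with tool y heading yaw (mod pi)"
    s=s or manip.sense(); R=Ro.from_quat(s['tool_rot']).as_matrix()
    d=R.T@(np.array(target)-s['tcp_pos']); cur=np.arctan2(R[1,1],R[0,1]); w=(yaw-cur+np.pi/2)%np.pi-np.pi/2
    print('row',d.round(4),'turn',round(-w,4),'tilt',np.degrees(np.arccos(-R[2,2])).round(2),'q6',s['q'][5].round(3)); return d,-w
E
python3 - <<'E'
from h import *
T=dict(np.load('top0.npz'));S=dict(np.load('side0.npz'))
for s,box in((T,(95,145,125,75)),(S,(155,210,110,120))):
    P=cloud(s); hsv=cv2.cvtColor(s['pixels'],cv2.COLOR_RGB2HSV); m=cv2.inRange(hsv,np.array((55,80,30)),np.array((95,255,255)))>0
    k=np.zeros_like(m);x,y,w,h=box;k[y:y+h,x:x+w]=1; m&=k; m=cv2.erode(m.astype(np.uint8),np.ones((3,3)))>0
    X=P[m&(s['range_z']>0)]; print(len(X))
    for t in (.01,.006,.004,.004,.004):
        c=np.median(X,0) if t==.01 else X.mean(0); n=np.linalg.svd(X-c)[2][2]; n*=np.sign(n[2]); 
        X=X[abs((X-c)@n)<t]
    print('plane',c,n,len(X),'tilt',np.degrees(np.arccos(n[2])),'head',np.degrees(np.arctan2(n[1],n[0])))
# crossbar & handle line in top view: grey bright pixels near line
hsv=cv2.cvtColor(T['pixels'],cv2.COLOR_RGB2HSV)
pts=[]
for u in range(118,208):
    v0=160+(u-112)*22/103; col=[v for v in range(int(v0)-5,int(v0)+6) if hsv[v,u,1]<75 and hsv[v,u,2]>140]
    if 0<len(col)<5: pts.append((u,np.mean(col)))
W=np.array([onz(T,p,.079)[:2] for p in pts]); 
l=cv2.fitLine(W.astype(np.float32),cv2.DIST_HUBER,0,.001,.001).ravel(); print('bar',len(W),l,np.degrees(np.arctan2(l[1],l[0])))
print('handle',onz(T,(222.38,184),.083),onz(S,(229.42,205.4),.083))
print('knob..',)
to((.597,.045,.17),np.radians(-11.5))
E
```

```text
1777
plane [0.58726346 0.23176548 0.0858005 ] [ 0.48887021 -0.10003735  0.86660167] 1646 tilt 29.933899063971907 head -11.564761640195096
1472
plane [0.56592865 0.23557339 0.09445152] [ 0.48709598 -0.09959543  0.867651  ] 1353 tilt 29.813192483979197 head -11.555859235120446
bar 55 [0.19671305 0.9804611  0.6424326  0.2681173 ] 78.65518
handle [0.59664914 0.04374208 0.083     ] [0.59110548 0.04198155 0.083     ]
knob..
row [ 0.5665 -0.4311  0.0835] turn -0.9663 tilt 0.11 q6 -0.178
```

```bash
T="x"; python3 drive.py '0.566,-0.431,0.083,-0.966,0.7
0.566,-0.431,0.083,-0.966,0.7
0.566,-0.431,0.083,-0.966,0.7
0.566,-0.431,0.083,-0.966,0.7
0.566,-0.431,0.083,-0.966,0.7
0.566,-0.431,0.083,-0.966,0.7
0.566,-0.431,0.083,-0.966,0.7
0.566,-0.431,0.083,-0.966,0.7
0.566,-0.431,0.083,-0.966,0.7
0.566,-0.431,0.083,-0.966,0.7
0.566,-0.431,0.083,-0.966,0.7
0.566,-0.431,0.083,-0.966,0.7
0.566,-0.431,0.083,-0.966,0.7
0.566,-0.431,0.083,-0.966,0.7
0.566,-0.431,0.083,-0.966,0.7
0.566,-0.431,0.083,-0.966,0.7
0.566,-0.431,0.083,-0.966,0.7
0.566,-0.431,0.083,-0.966,0.7' 30
python3 - <<'E'
from h import *
to((.5955,.0445,.080),-.2007)
for n in('top','side'): s=cam(n);save(s,n+'1.png'); np.savez(n+'1.npz',**s)
a=cv2.imread('pics/top1.png'); b=cv2.imread('pics/side1.png')
r=lambda im,x,y,w,h:cv2.resize(im[y:y+h,x:x+w],(400,300),interpolation=cv2.INTER_CUBIC)
cv2.imwrite('pics/c1.png',np.hstack([r(a,92,126,160,120),r(b,150,160,160,120)]))
E
```

```text
t: 1.9
tcp_pos: [0.5959, 0.0426, 0.1703]
tool_rot: [0.775, 0.632, -0.001, -0.0]
force: [-0.5, 0.0, 0.9]
finger_gap: 0.701
gripper_force: 0.0
row [ 0.0018 -0.0007  0.0903] turn -0.0019 tilt 0.07 q6 0.088
```

View pics/c1.png

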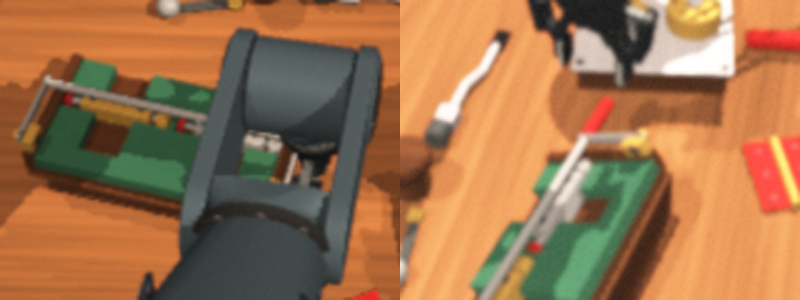

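The gripper hangs over the handle, jaws crosswise, with one finger on each side of the handle at (600,115) in the right crop. Lower and grip.

```bash
python3 drive.py '0.002,0,0.045,0,0.7
0.002,0,0.09,0,0.7
0.002,0,0.09,0,0.7
0.002,0,0.09,0,0
0.002,0,0.09,0,0
0.002,0,0.09,0,0
0.002,0,0.09,0,0
0.002,0,0.09,0,0
0.002,0,0.09,0,0' 30
python3 - <<'E'
from h import *
s=manip.sense();p=s['tcp_pos']; print(p,s['finger_gap'],s['gripper_force'],s['force'],s['ft_torque'])
d=np.array([.9798,-.1994,0]);z=np.array([0,0,1])
R=Ro.from_quat(s['tool_rot']).as_matrix()
for a in np.radians([15,30,45,60,75,90,105,120,135,149]):
    e=np.radians(210)-a; v=.075*(np.cos(e)*-d+np.sin(e)*z); v0=.075*(np.cos(np.radians(210))*-d-.5*z)
    print(np.degrees(a).round(),(R.T@(v-v0)).round(4))
E
```

```text
t: 2.9
tcp_pos: [0.5934, 0.0466, 0.0826]
tool_rot: [0.774, 0.633, -0.002, -0.002]
force: [-8.5, -0.2, 4.4]
finger_gap: 0.171
gripper_force: 30.0
[0.59342213 0.04657266 0.08260936] 0.17149470907637637 29.99242812395096 [-8.48686921 -0.16703127  4.36715618] [ 0.07440622  1.35156094 -0.05210611]
15.0 [-0.      0.0074 -0.0181]
30.0 [-0.      0.0098 -0.0376]
45.0 [-0.      0.0071 -0.057 ]
60.0 [-0.0001 -0.0005 -0.075 ]
75.0 [-0.0001 -0.0125 -0.0904]
90.0 [-1.000e-04 -2.820e-02 -1.023e-01]
105.0 [-1.000e-04 -4.630e-02 -1.096e-01]
120.0 [-1.000e-04 -6.570e-02 -1.121e-01]
135.0 [-1.000e-04 -8.510e-02 -1.094e-01]
149.0 [-0.     -0.102  -0.1024]
```

```bash
python3 drive.py '0.0,0.002,-0.010,0,0
0,0.005,-0.020,0,0
0,0.007,-0.030,0,0
0,0.008,-0.040,0,0
0,0.007,-0.05,0,0
0,0.005,-0.059,0,0
0,0.002,-0.068,0,0
0,-0.003,-0.077,0,0
0,-0.008,-0.085,0,0
0,-0.015,-0.092,0,0
0,-0.022,-0.099,0,0
0,-0.03,-0.104,0,0
0,-0.039,-0.109,0,0
0,-0.048,-0.112,0,0
0,-0.058,-0.114,0,0
0,-0.068,-0.114,0,0
0,-0.078,-0.113,0,0
0,-0.087,-0.111,0,0
0,-0.096,-0.108,0,0
0,-0.104,-0.104,0,0'
python3 -c "
from h import *
s=manip.sense(); print(s['tcp_pos'],s['finger_gap'],s['gripper_force'],s['force'],s['ft_torque'])"
```

```text
t: 4.9
tcp_pos: [0.4996, 0.0656, 0.1934]
tool_rot: [0.774, 0.633, 0.005, 0.006]
force: [-10.9, -3.0, 31.9]
finger_gap: 0.169
gripper_force: 35.6
[0.49958495 0.0655563  0.19340472] 0.16862422603349062 35.57873010635376 [-10.87957515  -2.99068118  31.9289713 ] [-5.49627049e-01  1.65079318e+00  3.53184781e-04]
```

```bash
python3 drive.py '0,0,-0.005,0,0
0,-0.002,-0.009,0,0
0,-0.006,-0.008,0,0
0,-0.009,-0.006,0,0
0,-0.009,-0.006,0,0'
python3 - <<'E'
from h import *
s=manip.sense(); print(s['tcp_pos'],s['finger_gap'],s['gripper_force'],s['force'],s['ft_torque'])
for n in('top','side'): s=cam(n);save(s,n+'2.png'); np.savez(n+'2.npz',**s)
a=cv2.imread('pics/top2.png'); b=cv2.imread('pics/side2.png')
r=lambda im,x,y,w,h:cv2.resize(im[y:y+h,x:x+w],(400,300),interpolation=cv2.INTER_CUBIC)
cv2.imwrite('pics/c2.png',np.hstack([r(a,92,126,160,120),r(b,150,180,160,120)]))
E
```

```text
t: 5.4
tcp_pos: [0.4927, 0.0671, 0.1911]
tool_rot: [0.775, 0.633, 0.005, 0.006]
force: [10.7, -5.7, -15.8]
finger_gap: 0.171
gripper_force: 32.3
[0.492698   0.06710272 0.19108523] 0.17127968813611197 32.34724849462509 [ 10.73845956  -5.66838595 -15.8350238 ] [-0.92459155 -1.90508639  0.02144409]
```

View pics/c2.png

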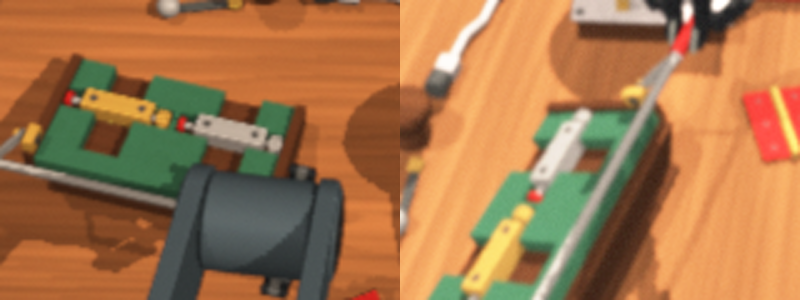

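The bar is back and leaning to the robot side: in the left crop the rod runs from (0,165) to (190,205), and both regulators are uncovered. Now nudge it to the stop.

```bash
python3 drive.py '0,-0.003,0.006,0,0
0,-0.006,0.008,0,0
0,-0.006,0.008,0,0'
python3 - <<'E'
from h import *
s=manip.sense(); f=s['force'];x=f@[-.9798,.1994,0]; print(s['tcp_pos'],f,'tang',.87*x-.48*f[2],'rad',.48*x+.87*f[2])
E
```

```text
t: 5.8
tcp_pos: [0.4924, 0.0673, 0.1897]
tool_rot: [0.774, 0.633, 0.01, 0.011]
force: [5.6, -7.8, 23.5]
finger_gap: 0.172
gripper_force: 36.6
[0.49235642 0.06729438 0.18973225] [ 5.5945776  -7.77205662 23.5258685 ] tang -17.409661127508624 rad 17.092474289096515
```

```bash
python3 drive.py '0,0.002,-0.004,0,0
0,0.002,-0.004,0,0.35
0,0.002,-0.004,0,0.6
0,0.002,-0.004,0,0.7
0,0.002,-0.03,0,0.7
0,0.002,-0.07,0,0.7
0.05,0.0,-0.09,0,0.7
0.1,-0,-0.09,0,0.7
0.1,-0,-0.09,0,0.7' 
python3 - <<'E'
from h import *
T=cam('top');S=cam('side');np.savez('top3.npz',**T);np.savez('side3.npz',**S)
print(manip.sense()['force'])
r=lambda im,x,y,w,h:cv2.resize(im[y:y+h,x:x+w,::-1],(400,300),interpolation=cv2.INTER_CUBIC)
cv2.imwrite('pics/c3.png',np.hstack([r(T['pixels'],92,126,160,120),r(S['pixels'],150,180,160,120)]))
Y=((17,110,90),(32,255,255))
for s,b in((T,(112,155,55,30)),(S,(160,240,60,70))):
    P=cloud(s)
    for m,c,r in blobs(s,*Y,b,3): print(m.sum(),c.round(2),r,np.median(P[m],0).round(4))
E
```

```text
t: 6.7
tcp_pos: [0.501, 0.1724, 0.2735]
tool_rot: [0.773, 0.634, 0.002, -0.0]
force: [-0.1, -1.1, 0.3]
finger_gap: 0.7
gripper_force: 0.0
[ 0.56561934 -0.5800074   1.40277051]
349 [140.99 169.17] ((141.98312377929688, 169.57302856445312), (36.652103424072266, 12.067461013793945), 12.994616508483887) [0.6335 0.2794 0.0696]
2 [155.5 156. ] ((155.5, 156.0), (1.0, 0.0), 180.0) [0.6794 0.2463 0.0361]
2 [164.5 158. ] ((164.5, 158.0), (1.0, 0.0), 180.0) [0.6745 0.2199 0.0346]
462 [189.08 280.98] ((189.57687377929688, 280.3846130371094), (16.91835594177246, 42.711917877197266), 33.6900634765625) [0.6285 0.2829 0.0687]
53 [189.75 306.25] ((190.0, 306.0), (6.0, 10.0), 90.0) [0.5955 0.3635 0.1185]
5 [167.  289.6] ((166.8000030517578, 289.6000061035156), (0.8944271206855774, 4.4721360206604), 63.43495178222656) [ 0.6974  0.2833 -0.0008]
```

View pics/c3.png

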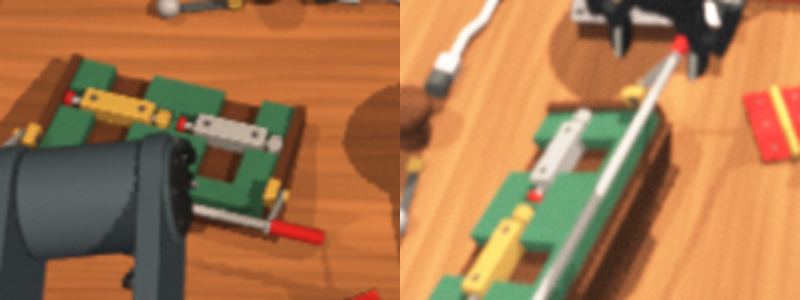

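The gripper is clear and the bar stays back. In the left crop the brass regulator lies from its felt at (70,98) to its knob at (163,118). Now for the block's centre.

```bash
python3 - <<'E'
from h import *
T=dict(np.load('top3.npz'));S=dict(np.load('side3.npz'))
n=np.array([.4899,-.0997,.866]);n/=np.linalg.norm(n); ty=np.array([-.1994,-.9798,0]); u=np.cross(ty,n); print(u)
pl={'T':np.array([.58726,.23177,.0858]),'S':np.array([.56593,.23557,.09445])}
O=np.array([.57,.235,.094])
for k,s,b in(('T',T,(112,155,55,30)),('S',S,(160,240,60,70))):
    m=blobs(s,(17,110,90),(32,255,255),b)[0][0]
    c=pl[k]+.008*n; pts=[]
    for v,uu in np.argwhere(m):
        for du in(-.33,0,.33):
            for dv in(-.33,0,.33):
                o,d=ray(s,(uu+du,v+dv)); pts.append(o+d*((c-o)@n)/(d@n))
    Q=np.array(pts)-O; a=Q@ty; bb=Q@u
    h,e=np.histogram(a,np.arange(-.13,0,.005)); print(k,'y',list(zip((e[:-1]*1e3).round().astype(int),h)))
    for lo in(-.09,-.07,-.055,-.04):
        w=bb[(a>lo-.008)&(a<lo+.008)]; print('  u at',lo,np.percentile(w,[1,50,99]).round(4))
    # red felt
    x,y,w,h=b
E
```

```text
[-0.84855003  0.1726892   0.49990967]
T y [(np.int64(-130), np.int64(0)), (np.int64(-125), np.int64(0)), (np.int64(-120), np.int64(0)), (np.int64(-115), np.int64(0)), (np.int64(-110), np.int64(0)), (np.int64(-105), np.int64(84)), (np.int64(-100), np.int64(152)), (np.int64(-95), np.int64(131)), (np.int64(-90), np.int64(129)), (np.int64(-85), np.int64(159)), (np.int64(-80), np.int64(203)), (np.int64(-75), np.int64(179)), (np.int64(-70), np.int64(170)), (np.int64(-65), np.int64(187)), (np.int64(-60), np.int64(176)), (np.int64(-55), np.int64(172)), (np.int64(-50), np.int64(187)), (np.int64(-45), np.int64(180)), (np.int64(-40), np.int64(165)), (np.int64(-35), np.int64(124)), (np.int64(-30), np.int64(144)), (np.int64(-25), np.int64(137)), (np.int64(-20), np.int64(73)), (np.int64(-15), np.int64(119)), (np.int64(-10), np.int64(118))]
  u at -0.09 [-0.0764 -0.0586 -0.0433]
  u at -0.07 [-0.0771 -0.0549 -0.035 ]
  u at -0.055 [-0.075  -0.055  -0.0357]
  u at -0.04 [-0.0769 -0.055  -0.0352]
S y [(np.int64(-130), np.int64(0)), (np.int64(-125), np.int64(0)), (np.int64(-120), np.int64(0)), (np.int
[... 154 characters left out ...]
(np.int64(-90), np.int64(270)), (np.int64(-85), np.int64(264)), (np.int64(-80), np.int64(266)), (np.int64(-75), np.int64(257)), (np.int64(-70), np.int64(257)), (np.int64(-65), np.int64(268)), (np.int64(-60), np.int64(288)), (np.int64(-55), np.int64(273)), (np.int64(-50), np.int64(216)), (np.int64(-45), np.int64(179)), (np.int64(-40), np.int64(173)), (np.int64(-35), np.int64(164)), (np.int64(-30), np.int64(161)), (np.int64(-25), np.int64(144)), (np.int64(-20), np.int64(117)), (np.int64(-15), np.int64(114)), (np.int64(-10), np.int64(108))]
  u at -0.09 [-0.0743 -0.0514 -0.0212]
  u at -0.07 [-0.0737 -0.0467 -0.0214]
  u at -0.055 [-0.0815 -0.0491 -0.0194]
  u at -0.04 [-0.0743 -0.0542 -0.0317]
```

```bash
python3 - <<'E'
from h import *
to((.6358,.2883,.2735),-.2007); to((.6358,.2883,.105),-.2007)
E
```

```text
row [ 0.1437  0.1102 -0.0017] turn 0.0031 tilt 0.07 q6 0.312
row [0.1437 0.1104 0.1668] turn 0.0031 tilt 0.07 q6 0.312
```

```bash
python3 drive.py '0.07,0.06,0,0.003,0.6
0.11,0.09,0,0.003,0.6
0.144,0.11,0,0.003,0.6
0.144,0.11,0.04,0.003,0.6
0.144,0.11,0.08,0.003,0.6
0.144,0.11,0.12,0.003,0.6
0.144,0.11,0.15,0.003,0.6
0.144,0.11,0.15,0.003,0.6
0.144,0.11,0.15,0.003,0.6'
python3 - <<'E'
from h import *
to((.6358,.2883,.090),-.2007); print(manip.sense()['tcp_pos'])
S=cam('side');T=cam('top');save(S,'side4.png'); np.savez('side4.npz',**S)
r=lambda im,x,y,w,h:cv2.resize(im[y:y+h,x:x+w,::-1],(400,400),interpolation=cv2.INTER_CUBIC)
cv2.imwrite('pics/c4.png',np.hstack([r(T['pixels'],90,120,110,110),r(S['pixels'],140,220,100,100)]))
E
```

```text
t: 7.7
tcp_pos: [0.6368, 0.2855, 0.1217]
tool_rot: [0.776, 0.631, -0.001, -0.0]
force: [0.9, 0.3, 0.3]
finger_gap: 0.599
gripper_force: 0.0
row [ 0.0026 -0.0014  0.0317] turn -0.0046 tilt 0.14 q6 0.467
[0.63675942 0.28551392 0.12172547]
```

View pics/c4.png

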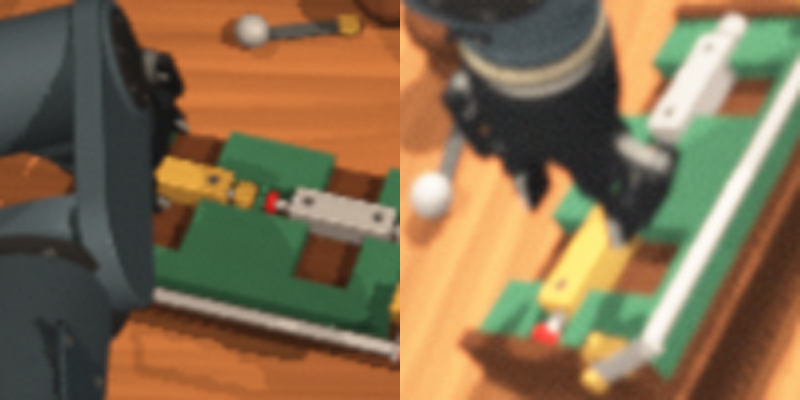

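Both fingers are above the well, one on each side of the block: the tips are at (535,195) and (615,235), and the block runs from (545,300) to (630,215). Lower further in steps.

```bash
python3 drive.py '0.003,-0.001,0.015,-0.004,0.6
0.003,-0.001,0.024,-0.004,0.6
0.003,-0.001,0.024,-0.004,0.6' 
python3 drive.py '0,0,0.004,0,0.5
0,0,0.008,0,0.5
0,0,0.008,0,0.5' | grep -E "tcp|force|gap"
python3 drive.py '0,0,0.004,0,0.45
0,0,0.004,0,0.45' | grep -E "tcp|force|gap"
```

```text
t: 8.1
tcp_pos: [0.6354, 0.2898, 0.0968]
tool_rot: [0.774, 0.633, -0.001, -0.001]
force: [-0.3, -0.8, -0.1]
finger_gap: 0.6
gripper_force: 0.0
tcp_pos: [0.6363, 0.2899, 0.0897]
force: [-0.3, 0.0, 0.5]
finger_gap: 0.496
gripper_force: 0.0
tcp_pos: [0.6364, 0.2899, 0.0858]
force: [0.1, -0.4, 0.1]
finger_gap: 0.454
gripper_force: 0.0
```

```bash
for i in 1; do python3 drive.py '0,0,0.003,0,0.45
0,0,0.003,0,0.45' | grep -E "tcp|force|gap"; python3 drive.py '0,0,0.003,0,0.45
0,0,0.003,0,0.45' | grep -E "tcp|force|gap";  done
```

```text
tcp_pos: [0.6364, 0.2899, 0.0829]
force: [-0.7, -0.3, -0.2]
finger_gap: 0.446
gripper_force: 0.0
tcp_pos: [0.6364, 0.29, 0.0801]
force: [-1.2, -0.1, 0.6]
finger_gap: 0.448
gripper_force: 0.2
```

```bash
python3 drive.py '0,0,0.003,0,0.45
0,0,0.003,0,0.45' | grep -E "tcp|force|gap"; python3 drive.py '0,0,0.002,0,0.43
0,0,0.002,0,0.43' | grep -E "tcp|force|gap"
```

```text
tcp_pos: [0.6364, 0.2902, 0.0793]
force: [-2.9, -0.6, 10.3]
finger_gap: 0.45
gripper_force: 5.3
tcp_pos: [0.6358, 0.2904, 0.0793]
force: [-8.1, -1.1, 19.5]
finger_gap: 0.432
gripper_force: 9.0
```

```bash
python3 drive.py '0,0,-0.005,0,0.45
0,-0.004,-0.005,0,0.45
0,-0.004,-0.001,0,0.45
0,-0.004,-0.001,0,0.45' | grep -E "tcp|force|gap"; python3 drive.py '0,0,0.002,0,0.45
0,0,0.002,0,0.45' | grep -E "tcp|force|gap"
```

```text
tcp_pos: [0.6338, 0.291, 0.0805]
force: [-4.4, -1.8, 19.7]
finger_gap: 0.447
gripper_force: 8.2
tcp_pos: [0.6338, 0.2911, 0.0803]
force: [-4.9, -2.3, 28.3]
finger_gap: 0.45
gripper_force: 11.1
```

```bash
python3 drive.py '0,0,-0.004,0,0.45
0,0.002,-0.004,0,0.4
0,0.002,-0.004,0,0.0
0,0.002,-0.004,0,0.0
0,0.002,-0.004,0,0.0
0,0.002,-0.004,0,0.0' 40| grep -E "tcp|force|gap|rot"
```

```text
tcp_pos: [0.6336, 0.291, 0.0803]
tool_rot: [0.774, 0.633, -0.001, -0.001]
force: [-5.2, -0.1, 17.5]
finger_gap: 0.355
gripper_force: 39.1
```

```bash
python3 drive.py '0,0,0,0,0
0,0,0,0,0
0,0.0015,-0.003,0,0
0,0.003,-0.005,0,0
0,0.0045,-0.008,0,0
0,0.006,-0.0105,0,0
0,0.006,-0.0105,0,0' 70| grep -E "tcp|force|gap|rot"
```

```text
tcp_pos: [0.6363, 0.2891, 0.0856]
tool_rot: [0.774, 0.633, -0.005, -0.003]
force: [-5.8, 1.5, -0.7]
finger_gap: 0.333
gripper_force: 63.4
```

```bash
python3 drive.py '0,0.002,-0.004,0,0
0,0.004,-0.008,0,0
0,0.006,-0.012,0,0
0,0.006,-0.012,0,0' | grep -E "tcp|force|gap|rot"
python3 - <<'E'
from h import *
S=cam('side');T=cam('top');np.savez('side5.npz',**S)
r=lambda im,x,y,w,h:cv2.resize(im[y:y+h,x:x+w,::-1],(400,400),interpolation=cv2.INTER_CUBIC)
cv2.imwrite('pics/c5.png',np.hstack([r(T['pixels'],90,120,110,110),r(S['pixels'],150,230,80,80)]))
E
```

```text
tcp_pos: [0.6483, 0.2878, 0.1009]
tool_rot: [0.774, 0.633, 0.001, 0.001]
force: [0.1, -0.0, -1.6]
finger_gap: 0.335
gripper_force: 62.5
```

View pics/c5.png

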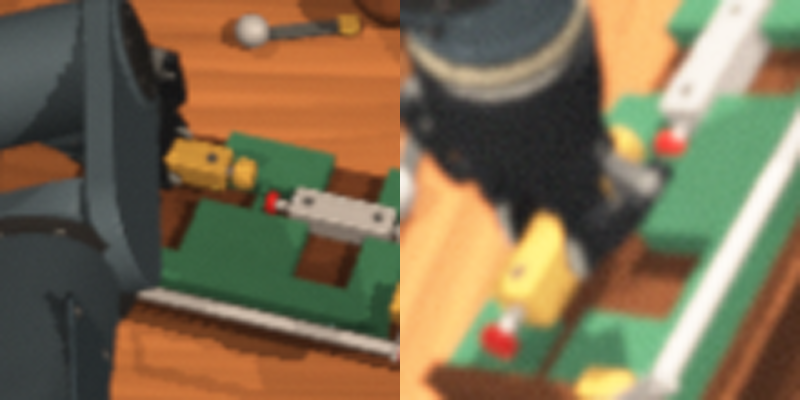

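The part is held and clear of its pocket, still tilted in the jaws: block at (545,275), felt at (500,340) in the right crop. Lift it, and measure the seat in the side view too.

```bash
python3 drive.py '0,0,-0.02,0,0
0,0,-0.045,0,0
0,0,-0.07,0,0
0,0,-0.09,0,0
0,0,-0.09,0,0' | grep -E "tcp|force|gap|rot"
python3 - <<'E'
from h import *
S=dict(np.load('side0.npz'));T=dict(np.load('top0.npz'))
for m,c,r in blobs(S,(15,90,120),(35,255,255),(228,130,24,35),8): print('pinS',m.sum(),c.round(1),onz(S,c,.057).round(4))
for v in range(0,256,1):pass
g=cv2.cvtColor(S['pixels'],cv2.COLOR_RGB2HSV)
m=((g[...,2]<150)&(g[...,1]<80)).astype(np.uint8); k=np.zeros_like(m);k[138:166,232:250]=m[138:166,232:250]
N,l,st,c=cv2.connectedComponentsWithStats(k)
for i in range(1,N): 
    if st[i,4]>15: print('landS',st[i],c[i],onz(S,c[i],.05).round(4))
# plate edges, top
h=cv2.cvtColor(T['pixels'],cv2.COLOR_RGB2HSV); m=((h[...,1]<60)&(h[...,2]>100)).astype(np.uint8); k=np.zeros_like(m);k[145:240,252:362]=m[145:240,252:362]
k=cv2.morphologyEx(k,cv2.MORPH_CLOSE,np.ones((15,15))); k=cv2.morphologyEx(k,cv2.MORPH_OPEN,np.ones((9,9)))
r=cv2.minAreaRect(np.argwhere(k)[:,::-1].astype(np.float32)); B=np.array([onz(T,p,.05)[:2] for p in cv2.boxPoints(r)]); print('plate',B.round(4),B.mean(0))
for i in range(4): e=B[(i+1)%4]-B[i]; print(np.linalg.norm(e).round(4),np.degrees(np.arctan2(e[1],e[0])).round(2))
to((.631,-.231,.19),np.radians(9.7))
E
```

```text
tcp_pos: [0.6491, 0.2885, 0.1947]
tool_rot: [0.774, 0.633, 0.004, 0.002]
force: [0.3, 0.1, -1.3]
finger_gap: 0.329
gripper_force: 62.8
pinS 92 [241.5 158.7] [ 0.6087 -0.1832  0.057 ]
pinS 17 [235.8 131.9] [ 0.6609 -0.3169  0.057 ]
pinS 15 [243.9 131.7] [ 0.6329 -0.3245  0.057 ]
pinS 5 [228.4 131.6] [ 0.6868 -0.3127  0.057 ]
pinS 3 [250. 134.] [ 0.609  -0.3163  0.057 ]
pinS 2 [240.5 130.5] [ 0.6463 -0.3284  0.057 ]
pinS 1 [247. 134.] [ 0.6194 -0.314   0.057 ]
landS [238 145   4   8  29] [239.34482759 148.27586207] [ 0.6299 -0.2408  0.05  ]
plate [[ 0.6557 -0.0514]
 [ 0.7024 -0.3092]
 [ 0.5067 -0.3395]
 [ 0.4618 -0.0854]] [ 0.58166888 -0.19639547]
0.262 -79.74
0.1981 -171.2
0.2581 100.01
0.1969 9.93
row [-0.5127  0.0855  0.0035] turn -0.3695 tilt 0.5 q6 0.462
```

```bash
python3 drive.py '-0.03,0.005,0,-0.03,0
-0.07,0.012,0,-0.06,0
-0.11,0.018,0,-0.09,0
-0.15,0.025,0,-0.12,0
-0.19,0.032,0,-0.15,0
-0.23,0.038,0,-0.18,0
-0.27,0.045,0,-0.21,0
-0.31,0.052,0,-0.24,0
-0.35,0.058,0,-0.27,0
-0.39,0.065,0,-0.3,0
-0.43,0.072,0,-0.33,0
-0.47,0.078,0,-0.37,0
-0.5,0.083,0,-0.37,0
-0.513,0.086,0,-0.37,0
-0.513,0.086,0,-0.37,0
-0.513,0.086,0,-0.37,0' | grep -E "t:|tcp|force|gap|rot"
python3 - <<'E'
from h import *
S=cam('side');T=cam('top');np.savez('side6.npz',**S);np.savez('top6.npz',**T)
to((.6315,-.232,.15),np.radians(9.8))
r=lambda im,x,y,w,h:cv2.resize(im[y:y+h,x:x+w,::-1],(400,400),interpolation=cv2.INTER_CUBIC)
cv2.imwrite('pics/c6.png',np.hstack([r(T['pixels'],260,130,110,110),r(S['pixels'],200,80,100,100)]))
E
```

```text
t: 13.9
tcp_pos: [0.6283, -0.2306, 0.1899]
tool_rot: [0.645, 0.765, 0.0, -0.001]
force: [0.7, 0.6, -2.0]
finger_gap: 0.332
gripper_force: 62.8
row [-0.0029  0.0025  0.0403] turn 0.0007 tilt 0.11 q6 -0.689
```

View pics/c6.png

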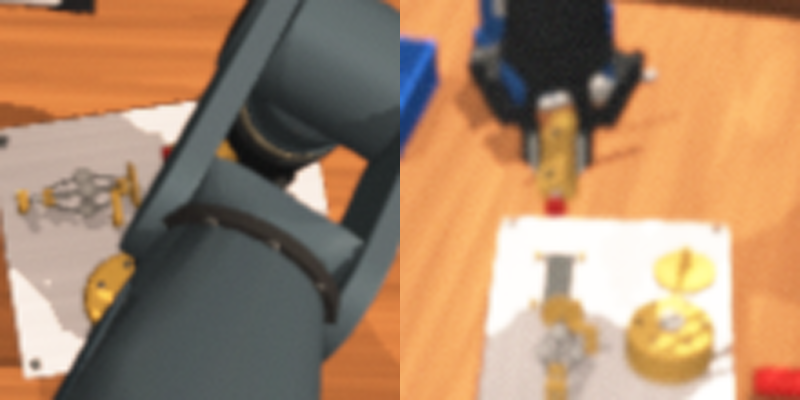

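The part is over the plate with its felt at side-view pixel (239,131), towards the governor, still tilted in the jaws. Next, its offset along the jaws.

```bash
python3 - <<'E'
from h import *
S=dict(np.load('side6.npz'));T=dict(np.load('top6.npz'));PS=cloud(S);PT=cloud(T)
y=np.array([.1685,-.9857,0]); tcp=np.array([.6283,-.2306,.1899])
a=blobs(S,(0,150,60),(8,255,255),(228,122,25,20))[0]; b=blobs(T,(0,120,50),(10,255,255),(297,162,20,20),3)
print('S felt',a[0].sum(),a[1],np.median(PS[a[0]],0))
for m,c,r in b: print('T',m.sum(),c,np.median(PT[m],0),tri(T,c,S,a[1]))
print('felt y rel tcp',(np.median(PS[a[0]],0)-tcp)@y)
m=blobs(S,(14,80,50),(34,255,255),(228,98,25,34),1)[0]; X=PS[m[0]]; X=X[(X[:,2]>.1)&(X[:,2]<.3)]
q=(X-tcp)@y; print('block',m[0].sum(),m[1],np.percentile(q,[1,5,50,95,99]),np.percentile(X[:,2],[2,50,98]))
A=X[abs(q)<.1]; c=A.mean(0); w=np.linalg.svd(A-c)[2][2]; w*=np.sign(w[2]); print('top normal',w,np.degrees(np.arccos(w[2])))
# side-camera y bias from pins/land now
g=cv2.cvtColor(S['pixels'],cv2.COLOR_RGB2HSV); 
for m,c,r in blobs(S,(15,90,110),(35,255,255),(228,140,26,17),6): print('pinS',m.sum(),c.round(1),onz(S,c,.057).round(4))
m=((g[...,2]<150)&(g[...,1]<80)).astype(np.uint8); ys=[v for v in range(140,158) if m[v,239]]; print(ys,[onz(S,(239.5,v),.05)[1].round(4) for v in ys])
E
```

```text
S felt 17 [238.41176471 131.        ] [ 0.61640741 -0.17723232  0.173001  ]
T 6 [305.5 171.5] [ 0.62472301 -0.17666685  0.1763713 ] (array([ 0.62111051, -0.17874837,  0.17228642]), np.float64(0.008695576557370613))
felt y rel tcp -0.05460842234341816
block 343 [239.96501458 121.70553936] [-0.03809041 -0.0358207  -0.00759665  0.05419424  0.06112567] [0.16519048 0.17772957 0.21592702]
top normal [0.72938451 0.17200564 0.6621271 ] 48.537699996247376
pinS 23 [239.8 155.2] [ 0.6184 -0.199   0.057 ]
[145, 146, 147, 148, 149, 150, 151] [np.float64(-0.2578), np.float64(-0.2526), np.float64(-0.2475), np.float64(-0.2424), np.float64(-0.2373), np.float64(-0.2322), np.float64(-0.2272)]
```

```bash
python3 drive.py '0.001,0.003,0.02,0,0
0.001,0.003,0.045,0,0
0.001,0.003,0.065,0,0
0.001,0.003,0.08,0,0
0.001,0.003,0.088,0,0
0.001,0.003,0.088,0,0
0.001,0.003,0.088,0,0' | grep -E "t:|tcp|force|gap|rot"
python3 -c "
from h import *
to((.6311,-.2287,.092),np.radians(9.8)); print(manip.sense()['force'])"
```

```text
t: 14.7
tcp_pos: [0.6323, -0.2303, 0.1035]
tool_rot: [0.644, 0.765, 0.0, 0.001]
force: [-0.2, 0.1, -2.6]
finger_gap: 0.326
gripper_force: 62.8
row [ 0.0018 -0.0009  0.0115] turn -0.0006 tilt 0.08 q6 -0.686
[-0.19013554  0.14329054 -2.63594713]
```

```bash
python3 drive.py '0.001,-0.001,0.003,0,0
0.002,-0.001,0.007,0,0
0.002,-0.001,0.007,0,0' | grep -E "tcp|force|gap"; python3 drive.py '0,0,0.002,0,0
0,0,0.004,0,0
0,0,0.004,0,0' | grep -E "tcp|force|gap";python3 drive.py '0,0,0.002,0,0
0,0,0.003,0,0
0,0,0.003,0,0' | grep -E "tcp|force|gap"
```

```text
tcp_pos: [0.6299, -0.2283, 0.0957]
force: [0.4, 0.3, -2.0]
finger_gap: 0.329
gripper_force: 62.8
tcp_pos: [0.6301, -0.2285, 0.0915]
force: [-0.1, -0.0, -2.2]
finger_gap: 0.331
gripper_force: 62.8
tcp_pos: [0.6301, -0.2285, 0.0885]
force: [0.1, 0.3, -2.2]
finger_gap: 0.332
gripper_force: 62.8
```

```bash
python3 drive.py '0,0.001,0.002,0,0
0,0.001,0.003,0,0
0,0.001,0.003,0,0' | grep -E "tcp|force|gap"; python3 drive.py '0,0,0.002,0,0
0,0,0.003,0,0
0,0,0.003,0,0' | grep -E "tcp|force|gap"
```

```text
tcp_pos: [0.6312, -0.2284, 0.0871]
force: [-2.9, 1.1, 4.5]
finger_gap: 0.328
gripper_force: 64.2
tcp_pos: [0.6313, -0.2285, 0.0868]
force: [-7.1, 2.2, 17.5]
finger_gap: 0.328
gripper_force: 66.8
```

```bash
python3 drive.py '0,0,0,0,0
0,0,0,0,0
0,0,0,0,0' 20 | grep -E "tcp|force|gap"; python3 drive.py '0,0,0.001,0,0
0,0,0.002,0,0
0,0,0.002,0,0' | grep -E "tcp|force|gap"
```

```text
tcp_pos: [0.6313, -0.2285, 0.0868]
force: [-6.6, 2.7, 17.2]
finger_gap: 0.333
gripper_force: 66.8
tcp_pos: [0.6313, -0.2285, 0.0866]
force: [-8.7, 3.8, 25.9]
finger_gap: 0.331
gripper_force: 68.4
```

```bash
python3 drive.py '0,0,-0.002,0,0.335
0,0,-0.002,0,0.335' 20 | grep -E "tcp|force|gap"; python3 drive.py '0,0,0,0,0.34
0,0,0,0,0.34' 20 | grep -E "tcp|force|gap"
```

```text
tcp_pos: [0.6313, -0.2285, 0.0867]
force: [-5.8, 1.9, 16.3]
finger_gap: 0.337
gripper_force: 56.4
tcp_pos: [0.6313, -0.2285, 0.0866]
force: [-6.1, 1.2, 16.2]
finger_gap: 0.343
gripper_force: 47.5
```

```bash
for i in 1; do python3 drive.py '0,0,0,0,0.345
0,0,0,0,0.345' 20 | grep -E "force|gap";python3 drive.py '0,0,0,0,0.35
0,0,0,0,0.35' 20 | grep -E "force|gap"; python3 drive.py '0,0,0,0,0.353
0,0,0,0,0.353' 20 | grep -E "tcp|force|gap"; done
```

```text
force: [-4.8, 1.4, 16.3]
finger_gap: 0.348
gripper_force: 40.4
force: [-6.0, 2.0, 16.2]
finger_gap: 0.355
gripper_force: 33.7
tcp_pos: [0.6313, -0.2285, 0.0865]
force: [-5.8, 2.7, 16.3]
finger_gap: 0.352
gripper_force: 29.8
```

```bash
python3 drive.py '0,0,0,0,0.358
0,0,0,0,0.358' 20 | grep -E "force|gap";python3 drive.py '0,0,0,0,0.363
0,0,0,0,0.363' 20 | grep -E "force|gap"; python3 drive.py '0,0,0,0,0.367
0,0,0,0,0.367' 20 | grep -E "tcp|force|gap"
```

```text
force: [-5.8, 1.6, 15.7]
finger_gap: 0.36
gripper_force: 23.6
force: [-5.2, 1.9, 15.7]
finger_gap: 0.361
gripper_force: 17.8
tcp_pos: [0.6312, -0.2285, 0.0863]
force: [-6.0, 2.8, 15.5]
finger_gap: 0.37
gripper_force: 13.5
```

```bash
python3 drive.py '0,0,0,0,0.371
0,0,0,0,0.371' 20 | grep -E "force|gap";python3 drive.py '0,0,0,0,0.375
0,0,0,0,0.375' 20 | grep -E "force|gap"; python3 drive.py '0,0,0,0,0.378
0,0,0,0,0.378' 20 | grep -E "tcp|force|gap"
```

```text
force: [-1.8, -0.9, -0.1]
finger_gap: 0.367
gripper_force: 0.9
force: [-1.5, -0.8, -0.3]
finger_gap: 0.374
gripper_force: 0.7
tcp_pos: [0.6313, -0.2284, 0.0825]
force: [-1.2, -1.0, -0.4]
finger_gap: 0.381
gripper_force: 0.6
```

```bash
python3 drive.py '0,0,0,0,0.35
0,0,0,0,0.3
0,0,0,0,0.2
0,0,0,0,0.2
0,0,0,0,0.2' 20 | grep -E "t:|tcp|force|gap"
python3 - <<'E'
from h import *
S=cam('side');P=cloud(S);y=np.array([.1685,-.9857,0]);x=np.array([-.9857,-.1685,0]);seat=np.array([.6320,-.2313,.05])
m=blobs(S,(0,150,60),(8,255,255),(226,128,28,30),2)
for a in m: print('felt',a[0].sum(),a[1],np.median(P[a[0]],0))
hsv=cv2.cvtColor(S['pixels'],cv2.COLOR_RGB2HSV); k=cv2.inRange(hsv,np.array((14,70,50)),np.array((34,255,255)))>0
Q=P-seat; k&=(abs(Q@x)<.03)&(abs(Q@y)<.08)&(Q[...,2]>.012)&(Q[...,2]<.06)
q=Q[k]; print(k.sum(),'z pct',np.percentile(q[:,2],[2,25,50,75,98]).round(4),'x',np.percentile(q@x,[2,50,98]).round(4),'y',np.percentile(q@y,[2,50,98]).round(4))
E
```

```text
t: 19.5
tcp_pos: [0.6314, -0.2284, 0.0827]
tool_rot: [0.645, 0.765, 0.0, 0.0]
force: [-0.4, -0.2, -2.2]
finger_gap: 0.337
gripper_force: 18.4
241 z pct [0.0156 0.0229 0.0259 0.0288 0.0456] x [-0.015   0.0027  0.024 ] y [-0.0744 -0.0158  0.0528]
```

```bash
python3 drive.py '0,0,0.001,0,0.2
0,0,0.002,0,0.2
0,0,0.002,0,0.2' 20 | grep -E "tcp|force|gap"; python3 drive.py '0,0,0.001,0,0.2
0,0,0.002,0,0.2
0,0,0.002,0,0.2' 20 | grep -E "tcp|force|gap"
```

```text
tcp_pos: [0.6314, -0.2284, 0.0824]
force: [-2.7, 0.7, 7.8]
finger_gap: 0.342
gripper_force: 19.0
tcp_pos: [0.6304, -0.2286, 0.0805]
force: [-5.7, 0.3, 9.2]
finger_gap: 0.328
gripper_force: 18.4
```

```bash
python3 drive.py '0,0,0.001,0,0.2
0,0,0.002,0,0.2
0,0,0.002,0,0.2' 20 | grep -E "tcp|force|gap"; python3 drive.py '0,0,0.001,0,0.2
0,0,0.002,0,0.2
0,0,0.002,0,0.2' 20 | grep -E "tcp|force|gap"
```

```text
tcp_pos: [0.6304, -0.2287, 0.0779]
force: [-4.6, -1.4, 6.4]
finger_gap: 0.316
gripper_force: 18.9
tcp_pos: [0.6305, -0.2288, 0.0756]
force: [-6.1, -1.0, 6.9]
finger_gap: 0.304
gripper_force: 19.4
```

```bash
python3 drive.py '0,0,0.001,0,0.2
0,0,0.001,0,0.2' 20 | grep -E "tcp|force|gap"; python3 drive.py '0,0,0.001,0,0.2
0,0,0.001,0,0.2' 20 | grep -E "tcp|force|gap"
```

```text
tcp_pos: [0.6304, -0.2288, 0.0755]
force: [-7.2, -0.5, 10.9]
finger_gap: 0.298
gripper_force: 19.8
tcp_pos: [0.6304, -0.2288, 0.0754]
force: [-7.5, -0.0, 15.4]
finger_gap: 0.302
gripper_force: 20.4
```

```bash
python3 drive.py '0,0,-0.003,0,0.2
0,0,-0.003,0,0.2
0,0,-0.003,0,0.2' 40 | grep -E "tcp|force|gap"; python3 drive.py '0,0,0,0,0.3
0,0,0,0,0.31
0,0,0,0,0.32
0,0,0,0,0.33
0,0,0,0,0.35
0,0,0,0,0.38
0,0,0,0,0.42
0,0,0,0,0.45
0,0,0,0,0.45' | grep -E "tcp|force|gap"
```

```text
tcp_pos: [0.6318, -0.2283, 0.0756]
force: [-0.2, 0.8, 0.7]
finger_gap: 0.294
gripper_force: 40.0
tcp_pos: [0.6313, -0.2284, 0.0758]
force: [-0.1, 0.7, 0.5]
finger_gap: 0.451
gripper_force: 0.0
```

```bash
python3 drive.py '0,0,-0.02,0,0.45
0,0,-0.05,0,0.45
0,0,-0.09,0,0.45
0,0,-0.13,0,0.45
0.04,0,-0.15,0,0.45
0.08,0,-0.15,0,0.45
0.12,0,-0.15,0,0.45
0.16,0,-0.15,0,0.45
0.2,0,-0.15,0,0.45
0.24,0,-0.15,0,0.45
0.24,0,-0.15,0,0.45' | grep -E "t:|tcp|force"
python3 - <<'E'
from h import *
S=cam('side');T=cam('top');np.savez('side7.npz',**S);np.savez('top7.npz',**T)
r=lambda im,x,y,w,h:cv2.resize(im[y:y+h,x:x+w,::-1],(400,400),interpolation=cv2.INTER_CUBIC)
cv2.imwrite('pics/c7.png',np.hstack([r(T['pixels'],280,145,70,70),r(S['pixels'],210,110,70,70)]))
E
```

```text
t: 23.45
tcp_pos: [0.5887, 0.013, 0.2259]
tool_rot: [0.643, 0.766, 0.0, -0.002]
force: [0.6, -0.6, -0.4]
gripper_force: 0.0
```

View pics/c7.png

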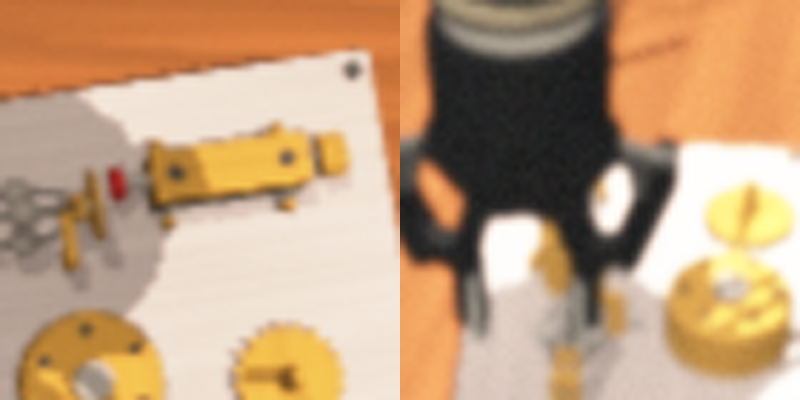

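The regulator lies flat between the four pins, felt (117,185) towards the governor disc and knob (332,153) away. The block's top spans about (150,172) to (312,157), with pins at (167,220), (288,203) and (275,130). Check the centring numerically.

```bash
python3 - <<'E'
from h import *
T=dict(np.load('top7.npz')); T0=dict(np.load('top0.npz'))
y=np.array([.1685,-.9857,0]);x=np.array([-.9857,-.1685,0]);seat=np.array([.6326,-.2314,.05])
px=lambda a:(280+(a[0]+.5)*70/400-.5,145+(a[1]+.5)*70/400-.5)
d=[onz(T,px(p),.074) for p in((177,172),(287,157))]; m=(d[0]+d[1])/2
print('dots spacing',np.linalg.norm(d[1]-d[0]),'yaw',np.degrees(np.arctan2(*(d[1]-d[0])[[0,1]]*[1,-1])),'mid rel seat x,y',(m-seat)@x,(m-seat)@y)
# block mask on z=.074 and felt / knob
g=cv2.cvtColor(T['pixels'],cv2.COLOR_RGB2HSV); k=cv2.inRange(g,np.array((14,100,70)),np.array((34,255,255)))
W=np.array([onz(T,(u,v),.074) for v,u in np.argwhere(k[160:192,300:345])+[160,300]])-seat; a=W@y;b=W@x
print('y hist',np.histogram(a,np.arange(-.06,.075,.005)))
for lo in(-.02,-.01,0,.01,.02): q=b[abs(a-lo)<.006]; print(lo,q.min().round(4),q.max().round(4),q.mean().round(4))
f=blobs(T,(0,150,80),(8,255,255),(295,170,12,12))[0]; F=onz(T,f[1],.064)-seat; print('felt',F@x,F@y,f[0].sum())
P=cloud(T); kk=np.zeros_like(k);kk[160:190,304:336]=k[160:190,304:336]; Q=P[cv2.erode(kk,np.ones((3,3)))>0]; c=Q.mean(0); n=np.linalg.svd(Q-c)[2][2]; print('top',c,n/np.sign(n[2]))
E
```

```text
dots spacing 0.05576788002303256 yaw 9.43360681043678 mid rel seat x,y -0.0030461071458829877 0.0029006391253428594
y hist (array([ 0,  0,  0,  2, 19, 23, 17, 17, 15, 19, 17, 17, 18, 17, 18, 17, 21,
       23, 17, 17, 11, 12, 14, 13,  2,  0]), array([-6.00000000e-02, -5.50000000e-02, -5.00000000e-02, -4.50000000e-02,
       -4.00000000e-02, -3.50000000e-02, -3.00000000e-02, -2.50000000e-02,
       -2.00000000e-02, -1.50000000e-02, -1.00000000e-02, -5.00000000e-03,
       -2.77555756e-17,  5.00000000e-03,  1.00000000e-02,  1.50000000e-02,
        2.00000000e-02,  2.50000000e-02,  3.00000000e-02,  3.50000000e-02,
        4.00000000e-02,  4.50000000e-02,  5.00000000e-02,  5.50000000e-02,
        6.00000000e-02,  6.50000000e-02,  7.00000000e-02]))
-0.02 -0.0139 0.0125 -0.0013
-0.01 -0.0151 0.0121 -0.0014
0 -0.0156 0.0129 -0.0009
0.01 -0.0156 0.012 -0.0019
0.02 -0.0185 0.0222 -0.0009
felt -0.002801321631535924 -0.0540418949200186 10
top [ 0.63434407 -0.23255358  0.07370568] [-0.00662052 -0.00229507  0.99997545]
```

```bash
python3 - <<'E'
from h import *
T=dict(np.load('top7.npz')); T0=dict(np.load('top0.npz'))
y=np.array([.1685,-.9857,0]);x=np.array([-.9857,-.1685,0]);seat=np.array([.6326,-.2314,.05])
def prof(s,ts,ws,z,ch,off):
    g=s['pixels'].astype(np.float32); sat=(g.max(2)-g.min(2)) if ch=='sat' else g.mean(2)
    out=[]
    for t in ts:
        p=np.array([proj(s,seat+t*y+(w+off)*x+[0,0,z-.05]) for w in ws],np.float32)
        out.append(cv2.remap(sat,p[:,:1],p[:,1:],cv2.INTER_LINEAR).mean())
    return np.array(out)
def edge(ts,v,lo,hi):
    k=(ts>=lo)&(ts<=hi); t,w=ts[k],v[k]; m=(w.min()+w.max())/2; i=np.where((w[:-1]-m)*(w[1:]-m)<=0)[0]; return (t[i]*1e3).round(1)
ts=np.arange(-.07,.08,.001)
w=np.linspace(-.009,-.004,6)
for ws in (np.linspace(-.010,-.005,5),np.linspace(.005,.009,5)):
    v=prof(T,ts,ws,.074,'sat',-.001); print('block ends',edge(ts,v,-.05,-.03),edge(ts,v,.03,.0475),'knob',edge(ts,v,.053,.072)); print(v[::4].round().astype(int))
ws=np.linspace(-.008,.008,9); v=prof(T0,ts,ws,.05,'g',0); print('land ends',edge(ts,v,-.055,-.025),edge(ts,v,.025,.055))
E
```

```text
block ends [-39.] [41.] knob [60.]
[ 56  58  42  72  79  42  32  38  85 129 117  98 118 131 148 163 163 163
 164 163 164 163 164 163 159 142 152 160 116  85 139 146 129  60  28  27
  28  50]
block ends [-38.] [42.] knob [60.]
[ 81  86  45  60  63  37  28  31  78 129 130 125 128 133 136 155 162 162
 161 163 162 162 161 162 162 161 161 156 117  77 132 144 122  58  29  27
  29  55]
land ends [-39.] [40.]
```

```bash
python3 -c "
from h import *
print(manip.sign_off())"
```

```text
the job is handed in; nothing more can be done
None
```

The job is handed in: the bar is swung back to its stop and the brass regulator lies flat between the pins, within about 1 mm of the land's centre, felt towards the governor disc and released; the nickel regulator and the other things were never touched, though I did not measure them or the bar again at the end.

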